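Make up the carving-class kits

ROBOT

A 7-joint arm with a two-finger parallel gripper is mounted at the origin on the work surface. World frame = base frame: x ahead of the robot, y to its left, z up, the work surface at z = 0. Lengths are in m, angles in rad, forces in N, time in s.
With the tool pointing down it reaches from about 0.425 to 0.925 m from the base axis. Payload 6.8 kg.
Tool frame: the origin (TCP) lies on the front face of the gripper's body, between the roots of the fingers; the fingertips stand 73 mm ahead of it and the grasp point (between the pads) lies 54 mm ahead of it (env.nose_length is the distance from the TCP to the fingertips, in m); z points along the fingers, y is the line along which they close (so a half turn about z gives the same grasp; the last joint's range is limited). The gripper opens to 85 mm and grips with 20 to 120 N. Pads are 22 mm wide; open, the fingers measure 114 mm over their backs; the gripper's body (76 mm by 85 mm) begins 54 mm behind the grasp point. The pads swing forward as they close: fully open they stand 13 mm farther back than shut.
Start: joints at [1.194, 0.477, 0.022, 1.555, -0.011, 1.109, -0.083], TCP at [0.179, -0.651, 0.304] pointing down, gripper open.
Joint ranges: [-2.96, 2.96], [-0.34, 2.1], [-1.41, 1.46], [0.24, 2.44], [-1.37, 4.51], [0.17, 1.92], [-2.96, 2.96]. Speed limits (rad/s): [2.39, 2.39, 3.14, 3.14, 3.14, 3.14, 3.14].

INTERFACE

Orientations are given as a unit quaternion [w, x, y, z].
In Python, from cell import env, kin, camera, calibration, job gives the robot as it stands. The module is installed in compiled form; this text tells all that it offers. Calls block until the motion is done:
- env.reach(position, orientation): joint-space move of the TCP to a pose.
- env.movel(position, velocity=0.15, rot=None, stop_force=None): straight line of the TCP; rot=None keeps the orientation; velocity is the mean speed in m/s. With stop_force (N) it stops when the force on the tool has changed by that much, and returns True; else False.
- env.goto_joints(angles): joint-space move.
- env.grip(opening, f_grip=None): finger opening in m; f_grip is the grip in N (None keeps the last); returns when the fingers have stopped.
- env.dwell(seconds).
- kin.inverse_kinematics(position, orientation): joint angles nearest the present ones, or None.
- env.get_state(): the state.
- camera(name): name is "scene" or "top"; returns (picture, depth): 480x640x3 uint8, blue, green, red; 480x640 float32, m along the optical axis (not along the pixel's ray), 0 where there is no reading.
- calibration(name): a dict with "fx", "fy", "cx", "cy" (pixels), "rvec" (rotation vector, rad) and "tvec" (3), from world to camera coordinates, as OpenCV has them. Camera axes: x right, y down, z forward; pixel columns grow to the right and rows downward; lengths in m; the calibration is good to about 2 mm. A picture is of the moment at which its call begins. calibration takes no time and is no camera call.
A pose or a line that the arm cannot do raises env.PlanningError and nothing moves.
- job.job_done(): hands the job in; it is judged then, once.
The state is a dict: "time": time; "qpos": joint angles; "joint_velocities": joint speeds; "joint_torque": joint torques, N m; "tcp_pos": TCP position; "orientation": TCP orientation; "force": force on the tool from outside, world axes, zero at the start; "torque": the same for the moment, N m; "opening": finger opening in m; "gripper_force": force on a finger pad.
Only numpy, scipy, OpenCV 4.12 (cv2) and the standard library are available. Lean on these libraries where they do the work, as an engineer would, in place of code of your own. Each camera call takes 0.05 s, during which the arm holds its last target. There are 200 camera calls.

TASK

Make up the three kit trays for the carving class: the birch log and the cork sanding block go in the green tray, the dark log and the glue bottle in the blue tray, and the tape measure joins the pine blank that is already in the red tray. Logs belong in the bay with the dark rubber mat and the other things in the bare bay, each resting flat on the bay floor the same way up as you found it. Set everything down gently rather than dropping it, leave the pine blank where it is, and let go of everything at the end.

Things in the scene. Friction and masses are not known exactly. Their poses are not given: they have to be found in the camera images.
- birch_mid (a point): Birch log blank: upright round piece of branch, white bark with dark flecks, pale cut end; 46 mm diameter, 55 mm tall. The point is its centre, half-way up; z up; it starts standing on the bench.
- alder_mid (a point): Dark log blank: upright round piece of branch, dark brown bark, pale cut end; 46 mm diameter, 55 mm tall. The point is its centre, half-way up; z up; it starts standing on the bench.
- sander_mid (a point): Sanding block: brown cork block with a thin dark abrasive sole, 64 mm along its x, 40 mm along its y, 42 mm tall, lying on its sole. The point is its centre, half-way up.
- glue_mid (a point): Glue bottle: small white bottle with a blue band and a red conical cap, 38 mm diameter up to 47 mm height, then narrowing; 70 mm tall in all. The point is its centre, half-way up; z up; it starts standing on the bench.
- tape_mid (a point): Pocket tape measure: yellow case with black trim, 60 mm along its x, 34 mm along its y, 58 mm tall, standing on edge. The point is its centre, half-way up.
- tray_green: Green kit tray, fixed to the bench: 88 mm along its x by 188 mm along its y, two bays side by side along y, each 80 (x) by 88 mm (y) inside. Floor 5 mm above the bench, walls and divider 4 mm thick and 16 mm high above the bench. The origin is at the tray's centre at bench level; the bay lined with a dark rubber mat is centred at y = +46 mm, the bare bay at y = -46 mm.
- tray_blue: Blue kit tray, fixed to the bench: 88 mm along its x by 188 mm along its y, two bays side by side along y, each 80 (x) by 88 mm (y) inside. Floor 5 mm above the bench, walls and divider 4 mm thick and 16 mm high above the bench. The origin is at the tray's centre at bench level; the bay lined with a dark rubber mat is centred at y = +46 mm, the bare bay at y = -46 mm.
- tray_red: Red kit tray, fixed to the bench: 88 mm along its x by 188 mm along its y, two bays side by side along y, each 80 (x) by 88 mm (y) inside. Floor 5 mm above the bench, walls and divider 4 mm thick and 16 mm high above the bench. The origin is at the tray's centre at bench level; the bay lined with a dark rubber mat is centred at y = +46 mm, the bare bay at y = -46 mm.
- pine_mid (a point): Square pine blank, 40 x 40 mm and 56 mm tall, already standing in the lined bay of the red tray; leave it there. The point is its centre, half-way up.

How it is judged:
By the outcome, as a careful person would: the job done as asked, in the order asked, and still so for the second after the job is handed in, with the robot touching nothing.
It also fails if it takes over 128 s, if anything falls off the work surface, if the arm or the gripper's body presses on something with over 40 N, if the wrist force passes 120 N, or if a joint passes its speed limit or range.

## Working session

There is one attempt and no reset: what is moved stays moved. The work goes in short steps, each a Python script; the robot and the scene stay as the last script left them, time stands still between calls to the robot, and variables do not carry over. Pictures are saved under pics/ and viewed, at most 14 in all, crops included, and the job is handed in when it is done.

```bash
mkdir -p pics; cat > h.py <<'E'
import numpy as np, cv2
from cell import env, kin, camera, calibration, job
def cal(n):
    c=calibration(n); R=cv2.Rodrigues(np.array(c["rvec"],float))[0]; return c,R,np.array(c["tvec"],float).ravel()
def cloud(n,d):
    c,R,t=cal(n); v,u=np.mgrid[:480,:640]
    P=np.stack([(u-c["cx"])/c["fx"]*d,(v-c["cy"])/c["fy"]*d,d],-1)
    W=(P-t)@R; W[d<=0]=np.nan; return W
def ray(n,u,v,z):
    c,R,t=cal(n); d=np.array([(u-c["cx"])/c["fx"],(v-c["cy"])/c["fy"],1.])@R; o=-t@R
    return o+d*(z-o[2])/d[2]
def px(n,p):
    c,R,t=cal(n); q=R@np.array(p)+t; return c["fx"]*q[0]/q[2]+c["cx"],c["fy"]*q[1]/q[2]+c["cy"]
E
python3 - <<'E'
from h import *
for n in("scene","top"):
    p,d=camera(n); cv2.imwrite(f"pics/{n}0.png",p); np.save(n+"0.npy",d)
    c,R,t=cal(n); print(n,-t@R,R[2],c["fx"],(d>0).mean())
print(env.get_state())
E
```

```text
scene [ 1.28284796 -0.02885505  0.53416961] [-0.85442522  0.0328569  -0.51853444] 522.5437189541086 0.995966796875
top [0.44618725 0.00286861 1.09110465] [ 0.05063401  0.00259503 -0.9987139 ] 471.05789853605893 0.9958463541666667
{'time': 0.1, 'qpos': array([ 1.19392745,  0.47775838,  0.02234602,  1.55635085, -0.01151404,
        1.10929198, -0.08308672]), 'joint_velocities': array([ 1.39118202e-03, -1.85766119e-03, -3.43325964e-05, -9.40785538e-04,
        7.83342400e-04,  1.33528218e-03,  1.93884783e-04]), 'joint_torque': array([ 3.93579860e-03, -5.97759533e+01,  1.61302596e+00, -2.81954813e+01,
        1.27471058e-02,  4.94464359e-03, -2.48090691e-05]), 'tcp_pos': array([ 0.1791322 , -0.65036907,  0.30299617]), 'orientation': array([-8.23250047e-04,  9.90982029e-01,  1.33992207e-01, -1.68089771e-04]), 'force': array([-0.1052768 ,  1.15651157,  0.3686808 ]), 'torque': array([-0.01006569, -0.01727894,  0.00658796]), 'gripper_force': 0.0, 'opening': 0.08552481118901747}
```

View pics/scene0.png

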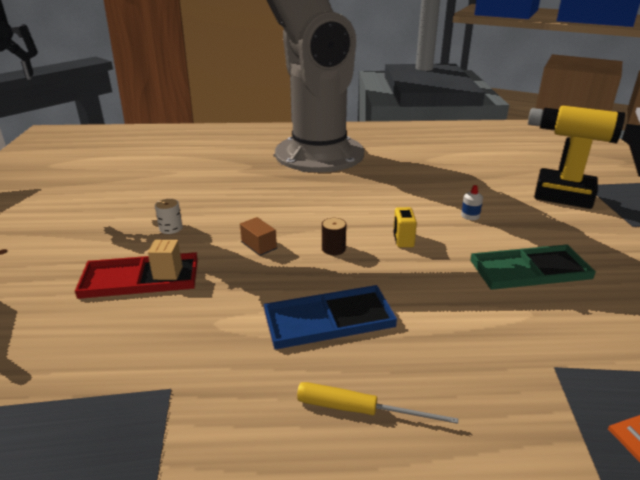

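View pics/top0.png

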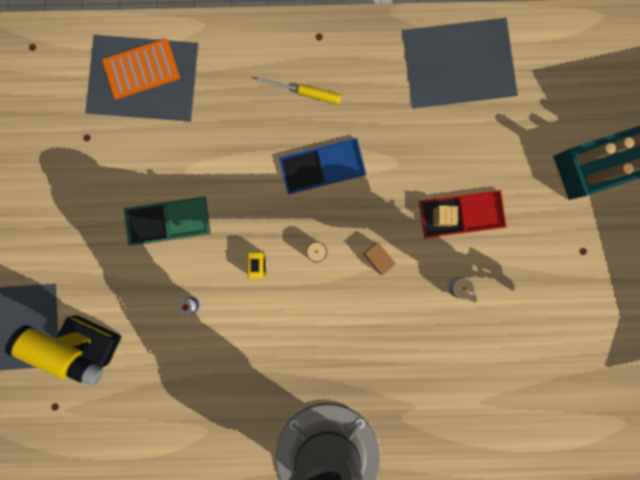

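The scene view shows the birch log (168,215), sander (258,236), dark log (334,236), tape (405,227), glue (472,205) and the three trays. The top view shows the same items: birch (463,288), sander (379,258), dark log (316,251), tape (256,265), glue (190,305). In the top view +y is to the left. The lined bays are on the left (+y) side of each tray, and the pine blank stands in the red tray's lined bay.

```bash
cat > meas.py <<'E'
from h import *
def boxfit(P):
    (c,s,a)=cv2.minAreaRect((P[:,:2]*1000).astype(np.float32)); return np.round(c,1),np.round(s,1),round(a,1)
def main(tag):
    D={n:(cv2.imread(f"pics/{n}{tag}.png"),np.load(f"{n}{tag}.npy")) for n in("top","scene")}
    W={n:cloud(n,D[n][1]) for n in D}
    seeds=dict(birch=(463,288,.055),sander=(379,258,.042),alder=(316,251,.055),glue=(190,305,.047),tape=(256,265,.058),pine=(447,215,.061))
    for k,(u,v,h) in seeds.items():
        c=ray("top",u,v,h)
        for n in W:
            w=W[n].reshape(-1,3); m=(np.hypot(w[:,0]-c[0],w[:,1]-c[1])<.05)&(w[:,2]>.018)&(w[:,2]<.12)
            P=w[m]; zt=np.percentile(P[:,2],95) if len(P) else 0
            T=P[P[:,2]>h-.008]
            print(k,n,len(P),"ztop%.4f"%zt,"all",boxfit(P) if len(P)>4 else"","top",boxfit(T) if len(T)>4 else "", T.mean(0).round(4) if len(T) else "")
    hsv={n:cv2.cvtColor(D[n][0],cv2.COLOR_BGR2HSV) for n in D}
    for k,lo,hi,uv in(("green",(60,80,30),(90,255,255),(167,220)),("blue",(105,120,40),(125,255,255),(322,165)),("red",(0,200,60),(4,255,255),(463,213))):
        c=ray("top",*uv,.016)
        for n in D:
            m=cv2.inRange(hsv[n],lo,hi)>0
            R=m&(np.hypot(W[n][...,0]-c[0],W[n][...,1]-c[1])<.13)
            v,u=np.nonzero(R)
            # cast outline onto rim plane
            Q=np.array([ray(n,a,b,.016) for a,b in zip(u,v)])
            print(k,n,len(Q),boxfit(Q),"depth",boxfit(W[n][R]),"z",np.percentile(W[n][R][:,2],[5,50,95]).round(4))
    f=W["top"][330:400,200:260,2]; print("bench z top",np.nanmedian(W["top"][100:130,400:420,2]),np.nanmedian(f),"scene",np.nanmedian(W["scene"][350:370,200:290,2]))
if __name__=="__main__":
    import sys; main(sys.argv[1])
E
python3 meas.py 0
```

```text
birch top 432 ztop0.0576 all (array([ 375.4, -306. ]), array([44.8, 46.1]), 0.6) top (array([ 374.9, -306.4]), array([43.8, 45.3]), 0.6) [ 0.3744 -0.3054  0.0542]
birch scene 601 ztop0.0559 all (array([ 377. , -306.3]), array([46.7, 45.3]), 40.5) top (array([ 375.9, -307.4]), array([43.7, 44.4]), 40.5) [ 0.38   -0.3061  0.0538]
sander top 544 ztop0.0443 all (array([ 444.4, -126. ]), array([64.1, 40.3]), 37.8) top (array([ 444.4, -126.1]), array([63.9, 40.2]), 37.8) [ 0.4444 -0.1257  0.0412]
sander scene 750 ztop0.0427 all (array([ 445.5, -127. ]), array([67.7, 41. ]), 38.3) top (array([ 445.1, -127.3]), array([66.7, 41. ]), 38.3) [ 0.4498 -0.1264  0.0406]
alder top 330 ztop0.0575 all (array([461.8,  14.6]), array([41.9, 41.8]), 88.7) top (array([461.8,  14.7]), array([41.9, 41.8]), 88.8) [0.4618 0.0147 0.0545]
alder scene 670 ztop0.0562 all (array([462.8,  13.8]), array([47.1, 44.6]), 1.4) top (array([462.7,  13.9]), array([46.4, 44.8]), 2.7) [0.4671 0.0138 0.0538]
glue top 288 ztop0.0675 all (array([347.1, 304.2]), array([37. , 37.2]), 31.6) top (array([347.6, 304.6]), array([35.7, 
[... 880 characters left out ...]
y([ 83.5, 185.2]), 7.1) depth (array([540.4, 357.9]), array([ 83.9, 187.3]), 7.3) z [0.0015 0.0052 0.016 ]Traceback (most recent call last):
  File "meas.py", line 27, in <module>
    import sys; main(sys.argv[1])
                ~~~~^^^^^^^^^^^^^
  File "meas.py", line 23, in main
    Q=np.array([ray(n,a,b,.016) for a,b in zip(u,v)])
                ~~~^^^^^^^^^^^^
  File "h.py", line 10, in ray
    c,R,t=cal(n); d=np.array([(u-c["cx"])/c["fx"],(v-c["cy"])/c["fy"],1.])@R; o=-t@R
          ~~~^^^
  File "h.py", line 4, in cal
    c=calibration(n); R=cv2.Rodrigues(np.array(c["rvec"],float))[0]; return c,R,np.array(c["tvec"],float).ravel()
ValueError: time passes only in moves, steps and waits
```

```bash
python3 - <<'E'
import cv2
p=cv2.imread("pics/top0.png")[120:330,110:520]; cv2.imwrite("pics/topc.png",cv2.resize(p,(800,410),interpolation=cv2.INTER_CUBIC))
E
```

```text
(no output)
```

View pics/topc.png

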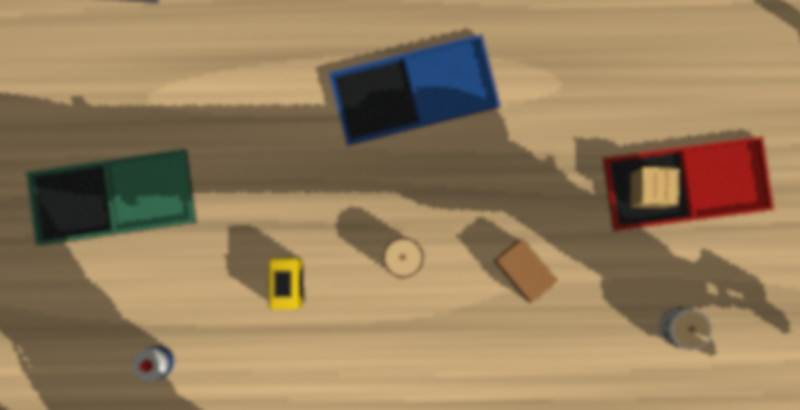

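Everything agrees between the two views and with the given sizes. The trays' lined bays are all on the +y side: (70,203), (375,100) and (640,190) in the crop. Next I fit the blue and red trays from the depth cloud.

```bash
python3 - <<'E'
from h import *
W={n:cloud(n,np.load(n+"0.npy")) for n in("top","scene")}
for k,lo,hi,c in(("green",(60,80,20),(90,255,255),(.54,.357)),("blue",(105,120,30),(125,255,255),(.646,0)),("red",(0,180,50),(5,255,255),(.54,-.31))):
  for n in W:
    h=cv2.cvtColor(cv2.imread(f"pics/{n}0.png"),cv2.COLOR_BGR2HSV); w=W[n]
    m=(cv2.inRange(h,lo,hi)>0)&(np.hypot(w[...,0]-c[0],w[...,1]-c[1])<.13)&(w[...,2]<.03)
    m2=(np.hypot(w[...,0]-c[0],w[...,1]-c[1])<.13)&(w[...,2]<.021)&(w[...,2]>.009)
    for M in(m,m2):
      P=(w[M]*1000).astype(np.float32); r=cv2.minAreaRect(P[:,:2]); print(k,n,len(P),np.round(r[0],1),np.round(r[1],1),round(r[2],1))
q=np.array([0,1,0,0.])
for p in((.375,-.306),(.445,-.126),(.462,.014),(.348,.303),(.436,.149),(.53,.40),(.65,.05),(.55,-.35)):
  for z in(.10,.25):
    print(p,z,kin.inverse_kinematics([*p,z],q))
E
```

```text
Traceback (most recent call last):
cv2.error: OpenCV(4.12.0) /io/opencv/modules/imgproc/src/convhull.cpp:143: error: (-215:Assertion failed) total >= 0 && (depth == CV_32F || depth == CV_32S) in function 'convexHull'
```

```bash
python3 - <<'E'
from h import *
W={n:cloud(n,np.load(n+"0.npy")) for n in("top","scene")}
for k,lo,hi,c in(("green",(60,80,20),(90,255,255),(.54,.357)),("blue",(105,120,30),(125,255,255),(.646,0)),("red",(0,180,50),(5,255,255),(.54,-.31))):
  for n in W:
    h=cv2.cvtColor(cv2.imread(f"pics/{n}0.png"),cv2.COLOR_BGR2HSV); w=W[n]
    m=(cv2.inRange(h,lo,hi)>0)&(np.hypot(w[...,0]-c[0],w[...,1]-c[1])<.13)&(w[...,2]<.03)
    m2=(np.hypot(w[...,0]-c[0],w[...,1]-c[1])<.13)&(w[...,2]<.021)&(w[...,2]>.009)
    for M in(m,m2):
      P=np.ascontiguousarray((w[M][:,:2]*1000),dtype=np.float32)
      if len(P)<5: print(k,n,len(P)); continue
      r=cv2.minAreaRect(P); print(k,n,len(P),np.round(r[0],1),np.round(r[1],1),round(r[2],1))
q=np.array([0,1,0,0.])
for p in((.375,-.306),(.445,-.126),(.462,.014),(.348,.303),(.436,.149),(.53,.40),(.65,.05),(.55,-.35)):
  for z in(.10,.25):
    s=kin.inverse_kinematics([*p,z],q); print(p,z,None if s is None else np.round(s,2))
E
```

```text
green top 1824 [540.4 357.9] [ 83.9 187.3] 7.3
green top 663 [541.3 358.5] [ 88.5 189.5] 7.2
green scene 2822 [540.8 357.3] [ 93.2 189.6] 6.8
green scene 1316 [540.9 358.1] [ 92.6 191. ] 7.5
blue top 1810 [660.7  -1.4] [ 87.  182.5] 13.0
blue top 632 [661.1  -2.3] [ 88.8 187.8] 13.1
blue scene 3898 [661.2  -2.5] [ 91.7 187.5] 13.4
blue scene 1571 [660.7  -2.4] [ 92.7 188.6] 13.2
red top 1776 [ 542.6 -321.1] [ 84.9 186.6] 6.6
red top 636 [ 542.5 -322.6] [ 88.5 189.6] 6.5
red scene 2876 [ 543.8 -322.1] [ 92.5 187.4] 6.4
red scene 1384 [ 543.  -323.2] [ 94.4 189.1] 6.3
(0.375, -0.306) 0.1 [ 0.61  0.48 -0.06  2.15  0.06  0.51 -1.07]
(0.375, -0.306) 0.25 [ 0.64  0.23 -0.1   2.05  0.03  0.86 -1.05]
(0.445, -0.126) 0.1 [ 0.29  0.46 -0.18  2.19  0.17  0.5  -1.59]
(0.445, -0.126) 0.25 [ 0.43  0.22 -0.33  2.08  0.09  0.86 -1.52]
(0.462, 0.014) 0.1 [ 0.14  0.48 -0.37  2.18  0.34  0.53 -2.05]
(0.462, 0.014) 0.25 [ 0.36  0.25 -0.59  2.07  0.18  0.87 -1.91]
(0.348, 0.303) 0.1 [-0.47  0.49 -0.45  2.18  0.41  0.55 -2.8 ]
(0.348, 0.303) 0.25 [ 0.17  0.46 -1.25  2.05  0.53  1.   -2.92]
(0.436, 0.149) 0.1 [-0.01  0.51 -0.55  2.18  0.49  0.57 -2.49]
(0.436, 0.149) 0.25 [ 0.33  0.32 -0.92  2.06  0.32  0.91 -2.34]
(0.53, 0.4) 0.1 [-0.26  0.81 -0.71  1.68  0.64  0.9  -2.8 ]
(0.53, 0.4) 0.25 [-0.08  0.73 -1.02  1.59  0.65  1.2  -2.8 ]
(0.65, 0.05) 0.1 [ 0.06  0.7  -0.32  1.73  0.3   0.76 -1.98]
(0.65, 0.05) 0.25 [ 0.17  0.54 -0.49  1.64  0.28  1.04 -1.97]
(0.55, -0.35) 0.1 [ 0.5   0.67 -0.04  1.75  0.04  0.72 -1.13]
(0.55, -0.35) 0.25 [ 0.52  0.49 -0.06  1.66  0.04  0.99 -1.13]
```

```bash
cat > pp.py <<'E'
from h import *
H=.25
T=dict(green=(.541,.358,7.2),blue=(.661,-.002,13.1),red=(.543,-.3225,6.5))
def q(d): a=np.radians(d)/2; return np.array([0,np.cos(a),np.sin(a),0])
def bay(t,lined):
    x,y,a=T[t]; s=.046 if lined else -.046; a=np.radians(a); return np.array([x-s*np.sin(a),y+s*np.cos(a)])
def st(m):
    s=env.get_state(); print(m,"t%.1f"%s["time"],s["tcp_pos"].round(4),"open%.4f gf%.0f"%(s["opening"],s["gripper_force"]),"F",s["force"].round(1),"q1,3,7",s["qpos"][[0,2,6]].round(2),flush=True); return s
def pick(xy,gz,psi,w):
    env.grip(.085); env.reach([*xy,H],q(psi)); st("hover")
    env.movel([*xy,gz+.054],velocity=.15); env.grip(max(w-.01,0),f_grip=40); s=st("gripped")
    assert abs(s["opening"]-w)<.006,"bad grasp"
    env.movel([*xy,H],velocity=.15); s=st("lifted"); assert abs(s["opening"]-w)<.006
def place(xy,gz,psi,w,rel=.010):
    env.reach([*xy,H],q(psi)); st("over")
    env.movel([*xy,gz+.054+.013],velocity=.15); env.dwell(.2)
    hit=env.movel([*xy,gz+.054+.001],velocity=.015,stop_force=4); st(f"down hit={hit}")
    env.grip(w+rel); st("released"); env.movel([*xy,H],velocity=.15); st("clear")
E
python3 - <<'E'
from pp import *
pick((.3755,-.3065),.038,97,.046)
place(bay("green",1),.038,97.2,.046)
p,d=camera("top"); cv2.imwrite("pics/top1.png",p); np.save("top1.npy",d)
p,d=camera("scene"); cv2.imwrite("pics/scene1.png",p); np.save("scene1.npy",d)
E
```

```text
hover t1.8 [ 0.3753 -0.3079  0.2502] open0.0847 gf0 F [ 0.1 -1.1  0.9] q1,3,7 [ 0.93 -0.43  0.54]
gripped t3.5 [ 0.3756 -0.3067  0.0927] open0.0450 gf40 F [-1.1 -0.6  6.8] q1,3,7 [ 0.83 -0.33  0.38]
lifted t4.7 [ 0.375  -0.3062  0.2492] open0.0449 gf41 F [ 0.1  0.1 -1.5] q1,3,7 [ 0.93 -0.44  0.54]
over t7.2 [0.5361 0.4024 0.2499] open0.0453 gf41 F [-0.3  0.5 -0.3] q1,3,7 [-0.16 -0.88 -1.03]
down hit=True t9.1 [0.5352 0.4036 0.0978] open0.0449 gf41 F [-0.5 -1.6  4.8] q1,3,7 [-0.22 -0.77 -1.14]
released t9.3 [0.5348 0.403  0.0967] open0.0558 gf0 F [-0.3  0.7  0.5] q1,3,7 [-0.22 -0.77 -1.14]
clear t10.5 [0.535  0.4031 0.2488] open0.0565 gf0 F [-0.  -1.  -0.7] q1,3,7 [-0.16 -0.88 -1.03]
```

View pics/scene1.png

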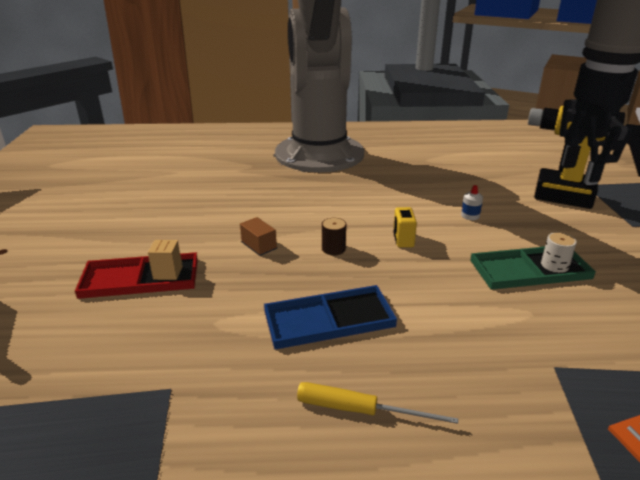

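The birch log stands upright in the green lined bay at (558,253). Contact came 5 mm above the pick height, as expected. Next is the sander, then the dark log.

```bash
python3 - <<'E'
from pp import *
pick((.4448,-.1265),.028,38,.040)
place(bay("green",0),.028,7.2,.040)
pick((.4622,.0142),.038,103,.046)
place(bay("blue",1),.038,103.1,.046)
p,d=camera("scene"); cv2.imwrite("pics/scene2.png",p); np.save("scene2.npy",d)
E
```

```text
hover t13.0 [ 0.4455 -0.1255  0.2502] open0.0849 gf0 F [0.4 0.  0.2] q1,3,7 [ 0.79 -0.75 -0.99]
gripped t14.7 [ 0.4451 -0.1266  0.0825] open0.0396 gf41 F [-0.9  0.4  6.8] q1,3,7 [ 0.6  -0.55 -1.28]
lifted t16.0 [ 0.4442 -0.1264  0.2492] open0.0395 gf40 F [-0.8 -0.  -0.8] q1,3,7 [ 0.8  -0.75 -1.  ]
over t17.6 [0.5474 0.3108 0.2496] open0.0392 gf40 F [ 0.9 -1.1 -0.6] q1,3,7 [-0.08 -0.76 -2.42]
down hit=True t19.6 [0.5467 0.3124 0.0876] open0.0398 gf41 F [-0.8 -0.5  4.5] q1,3,7 [-0.16 -0.64 -2.54]
released t19.8 [0.5463 0.3118 0.0867] open0.0502 gf0 F [-0.6  0.   0. ] q1,3,7 [-0.16 -0.64 -2.54]
clear t21.1 [0.5464 0.3119 0.2489] open0.0501 gf0 F [ 0.7 -0.3  0.1] q1,3,7 [-0.08 -0.76 -2.42]
hover t23.2 [0.4625 0.0146 0.2502] open0.0851 gf0 F [-0.  -0.1  0.2] q1,3,7 [ 0.85 -1.24 -0.43]
gripped t24.9 [0.4624 0.0141 0.0926] open0.0452 gf40 F [-1.5 -1.2  6.5] q1,3,7 [ 0.6  -0.96 -0.7 ]
lifted t26.1 [0.4617 0.014  0.2492] open0.0449 gf41 F [-0.   0.5 -1.3] q1,3,7 [ 0.85 -1.23 -0.43]
over t26.9 [0.6495 0.0432 0.2491] open0.0451 gf41 F [-0.9  0.7 -1.3] q1,3,7 [ 0.52 -1.04 -0.43]
down hit=True t28.7 [0.6505 0.0428 0.0977] open0.0449 gf41 F [-1.5 -0.8  4. ] q1,3,7 [ 0.45 -0.91 -0.55]
released t29.0 [0.6499 0.0424 0.0966] open0.0561 gf0 F [-0.6  1.1  0.1] q1,3,7 [ 0.45 -0.91 -0.55]
clear t30.2 [0.6501 0.0425 0.2488] open0.0558 gf0 F [ 0.4 -0.6 -0.8] q1,3,7 [ 0.52 -1.04 -0.43]
```

View pics/scene2.png

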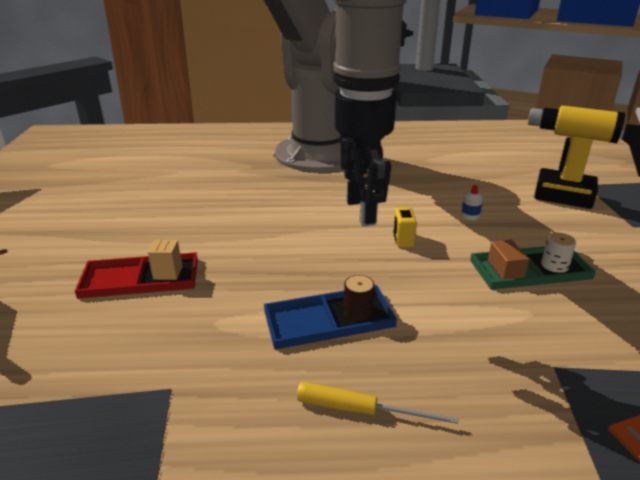

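The sander lies in the green bare bay at (508,260) and the dark log in the blue lined bay at (360,300), both flat. I reset the elbow (q3 is near its limit), then do the glue and the tape.

```bash
python3 - <<'E'
from pp import *
env.goto_joints([-.6,.477,.02,1.555,0,1.109,-.4]); st("reset")
pick((.349,.303),.033,103,.038)
place(bay("blue",0),.033,103.1,.038,.008)
env.goto_joints([-.2,.477,.02,1.555,0,1.109,-1.8]); st("reset")
pick((.436,.149),.036,-1,.034)
place(bay("red",0),.036,6.5,.034)
env.goto_joints([1.194,.477,.022,1.555,-.011,1.109,-.083]); st("home")
for n in("top","scene"):
    p,d=camera(n); cv2.imwrite(f"pics/{n}3.png",p); np.save(n+"3.npy",d)
    w=cloud(n,d).reshape(-1,3)
    for k,t,l in(("birch","green",1),("sander","green",0),("alder","blue",1),("glue","blue",0),("pine","red",1),("tape","red",0)):
        x,y,a=T[t];a=np.radians(a); D=w[:,:2]-bay(t,l); L=np.c_[D@[np.cos(a),np.sin(a)],D@[-np.sin(a),np.cos(a)]]
        m=(abs(L).max(1)<.044)&(w[:,2]>.022)&(w[:,2]<.12)
        r=cv2.minAreaRect(np.ascontiguousarray(L[m]*1000,dtype=np.float32)); print(k,n,"local c",np.round(r[0],1),np.round(r[1],1),round(r[2],1),"ztop %.4f"%np.percentile(w[m,2],97))
E
```

```text
reset t31.5 [0.5961 0.3167 0.303 ] open0.0559 gf0 F [ 0.1 -0.3 -0.2] q1,3,7 [-0.6   0.02 -0.4 ]
hover t32.9 [0.3504 0.3037 0.2507] open0.0850 gf0 F [-0.5  0.7  0.6] q1,3,7 [-0.79 -0.07 -0.64]
gripped t34.7 [0.349  0.3031 0.0875] open0.0373 gf39 F [-1.9 -0.4  6.1] q1,3,7 [-0.8  -0.06 -0.68]
lifted t35.9 [0.3486 0.3026 0.2492] open0.0372 gf40 F [ 0.4 -0.7 -0.5] q1,3,7 [-0.79 -0.07 -0.64]
over t37.6 [ 0.6712 -0.0447  0.2499] open0.0373 gf40 F [ 0.6  0.9 -1.1] q1,3,7 [-0.18  0.22  0.31]
down hit=True t39.5 [ 0.6714 -0.0468  0.0926] open0.0370 gf40 F [-0.5 -0.6  5.2] q1,3,7 [-0.15  0.18  0.35]
released t39.8 [ 0.6706 -0.0467  0.0916] open0.0459 gf0 F [-0.4  0.1  0.2] q1,3,7 [-0.15  0.18  0.35]
clear t41.0 [ 0.6708 -0.0467  0.2489] open0.0460 gf0 F [ 1.1 -0.3 -0.5] q1,3,7 [-0.18  0.22  0.31]
reset t42.8 [0.6726 0.0605 0.3037] open0.0458 gf0 F [-0.2 -0.2  1. ] q1,3,7 [-0.2   0.02 -1.8 ]
hover t44.3 [0.4375 0.149  0.2507] open0.0849 gf0 F [ 1.1 -0.5  0.8] q1,3,7 [-0.4  -0.07 -2.07]
gripped t46.0 [0.4363 0.1493 0.0904] open0.0335 gf40 F [-1.4  1.   6.3] q1,3,7 [-0.42 -0.06 -2.11]
lifted t47.3
[... 596 characters left out ...]
h top local c [ 1.7 -1.1] [46.  45.2] 40.1 ztop 0.0629
sander top local c [ 0.6 -1.5] [64.5 41. ] 0.6 ztop 0.0496
alder top local c [-5.8 11.9] [44.9 71.3] 30.4 ztop 0.0632
glue top local c [0.4 2.6] [36.1 37. ] 79.0 ztop 0.0744
pine top local c [-1.4  1.3] [41.6 40.5] 80.9 ztop 0.0637
tape top local c [-1.5  1.1] [59.8 35.4] 0.3 ztop 0.0654
birch scene local c [ 3.2 -2.3] [45.6 45.4] 69.7 ztop 0.0612
sander scene local c [ 0.2 -2.8] [68.6 41.6] 0.9 ztop 0.0480
alder scene local c [1.6 0. ] [46.1 47.2] 47.7 ztop 0.0612
glue scene local c [5.5 1.3] [38.  30.6] 85.0 ztop 0.0730
pine scene local c [-0.1  0.9] [40.7 44.1] 80.1 ztop 0.0617
tape scene local c [0.2 0.6] [35.  62.3] 89.2 ztop 0.0638
```

View pics/scene3.png

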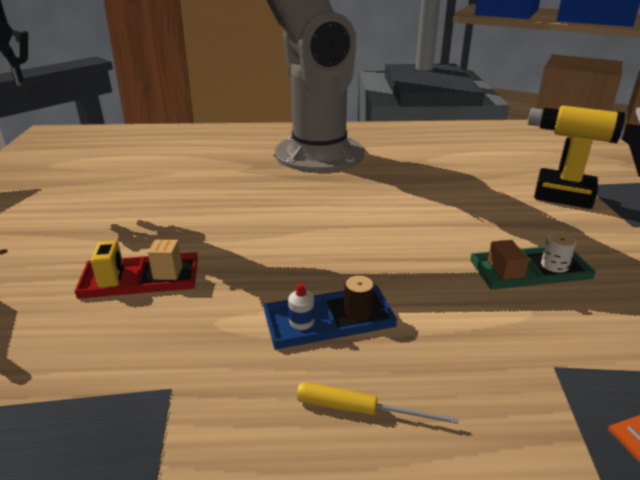

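All five items stand upright and flat in the right bays: tape (106,264), glue (301,307), dark log (358,298), sander (508,260) and birch (558,253). The pine blank at (165,260) has not moved.

```bash
python3 -c "
from h import *
print(job.job_done())"
```

```text
the job is handed in; nothing more can be done
None
```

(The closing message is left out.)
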